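# Fit a handle to a spindle, draw it from its stand and hold it tipped

## Robot

A 7-joint arm with a two-finger parallel gripper is mounted at the origin on a cart in front of the work surface, level with it; the furniture and walls round the work are solid. World frame = base frame: x ahead of the robot, y to its left, z up, the work surface at z = 0. Lengths are in m, angles in rad, forces in N, time in s.
With the tool pointing down it reaches from about 0.4 to 0.85 m from the base axis. Payload 4.5 kg.
Tool frame: the origin (TCP) lies midway between the tips of the shut fingers; the grasp point (between the pads) lies 19 mm behind it; z points along the fingers, y is the direction in which the jaws open and shut (so a half turn about z gives the same grasp; the last joint's range is limited). The gripper opens to 88 mm and grips with 3 to 60 N. Pads are 18 mm wide; open, the fingers measure 123 mm over their backs; the gripper's body (75 mm by 187 mm) begins 45 mm behind the grasp point.
Start: joints at [-1.084, 0.689, -0.195, 1.565, 0.157, 0.902, -0.215], TCP at [0.273, 0.562, 0.239] pointing down, gripper open.
Joint ranges: [-3.01, 3.01], [-0.46, 2.08], [-1.47, 1.51], [0.13, 2.56], [-1, 4.14], [0.04, 2.09], [-2.66, 2.66]. Speed limits (rad/s): [2.57, 2.57, 3.14, 3.14, 3.14, 3.14, 3.14].

## Interface

Orientations are given as a unit quaternion [w, x, y, z].
In Python, from plant import status, viewer, r, recognise, tip_of gives the robot as it stands.
- The arm moves only by the shell command python3 -m jog 'ROWS' [FORCE]. ROWS is JSON, a list of rows, each a list of 3 entries, a list of its own where there are three numbers: the opening, from 0 (shut) to 1 (fully open), then the shift along the world's x, y, z in cm, then the turn, a rotation vector about the world's x, y, z in rad. In form: [[gripper, [tx, ty, tz], [rx, ry, rz]], ...]. A call has 1 to 20 rows; each row is the pose to reach, as a shift and turn from the pose commanded when the call began; what a row does not reach only later rows make up. A row lasts 1/8 s, in which the tool goes at most 62.5 mm and 10.7 degrees, less where a joint would pass 70% of its speed; a pose out of reach is approached as far as the arm can. A call with a gripper value outside its range is refused whole. The fingers move at their own pace and stop on an object; FORCE is the grip in N (left out, the last holds). Time passes only in rows, so rows that repeat a pose let the fingers close. It gives the time, the measured TCP pose, the force and the opening at its end, in the units of the state.
- status.state(): the state, without advancing time (a new reading comes with each control period).
- viewer.camera(name): name is "scene" or "top"; returns a dict with "img" (480x640x3 uint8, red, green, blue), "fx", "fy", "cx", "cy" (pixels), "cam_to_world" (4x4, takes a point from camera to world coordinates). Camera axes: x right, y up, looking along -z (the intrinsics and any distortion apply to the point x, -y, -z); pixel columns grow to the right and rows downward; lengths in m; the calibration is good to about 2 mm. A picture is of the moment at which its call begins. There is no depth.
- r.job_done(): hands the job in, once; it reports no verdict.
Trained networks look in a picture, given as the dict that the camera call returned (one of the last four; its "shot" number tells which), for a name from the list of things; names that differ only in an ending like _2 or _b are one class to them, and where a whole thing is asked for, a point or a joint stands for the part that bears it (a point fixed in the world has none). Each returns a list of dicts, best first, with "p" (0 to 1); they miss things now and then, are a little off and sometimes report something else, mostly with a low value. They report only what shows in the picture. A call takes as long as a camera call. They do not tell look-alikes from the thing itself.
- recognise(thing, picture): "xyz" ([x, y, z] in m, in world coordinates, good to about 4 mm: the middle of the surface that is visible of it).
- tip_of(thing, picture): "xyz" ([x, y, z] in m, in world coordinates, good to about 4 mm: a listed point, or the origin of a listed thing).
The state is a dict: "time": time; "q": joint angles; "qvel": joint speeds; "joint_efforts": joint torques, N m; "position": TCP position; "tool_rot": TCP orientation; "contact_force": force on the tool from outside, world axes, zero at the start; "torque": the same for the moment, N m; "opening": finger opening in m.
Only numpy, scipy, OpenCV 4.12 (cv2) and the standard library are available. Lean on these libraries where they do the work, as an engineer would, in place of code of your own. Each camera call takes 0.05 s, during which the arm holds its last target.

## Task

Fit the two-armed handle onto the square end of the spindle that stands in the bench stand and push it fully down onto the shoulder. Then grip the square end above the handle, draw the spindle with its handle out of the stand and tip it to about 45 degrees, square end still uppermost. Finish while holding it still like that, its lower end at least 10 cm above the bench; leave the round-ended spindle and the three loose parts where they are.

Things in the scene. Friction and masses are not known exactly. Their poses are not given: they have to be found in the camera images.
- stand: Grey block fixed to the bench, 60 x 150 x 60 mm high. Origin under its centre on the bench; y runs along its length, z up. Two upright round bores of 24 mm, 50 mm deep, at y = +45 and -45 mm; one holds the square-ended spindle, the other the round-ended one, either way round.
- spindle_seat (a point): Where the hub's centre lies when the handle is home: on the axis of the square-ended spindle, 14 mm above its shoulder and 46 mm above the stand's top. z points along the axis to the square end; x, y are normal to the flats. The 15 mm square begins at the shoulder and ends 48 mm above this point (last 6 mm taper to 9 mm). Handle home, 34 mm of square stand out above the hub to grip on the flats.
- spindle_foot (a point): Centre of the spindle's lower end, 92 mm below the seat point on its axis; same axes. The steel spindle (0.3 kg, 140 mm, loose, free to turn and lift) has from here up: round shank 22 mm diameter, 46 mm long, in the bore; collar 34 mm diameter, 8 mm thick, resting on the stand; body 28 mm diameter, 24 mm long, whose top is the shoulder; the square, 62 mm with its taper.
- handle_centre (a point): Centre of the hub of the loose handle (0.15 kg). Hub: dark block 36 x 36 x 28 mm high with a 17 mm square hole right through along z; sides and hole are square to x and y. Round 10 mm arms go out along +x and -x at mid height to black 18 mm balls, 110 mm over all. It lies flat, hole upright; grasp the hub along y, on its two free faces. It fits in any quarter turn.
- plain_spindle_seat (a point): The same point (92 mm above its lower end, on the axis) of the other spindle in the stand, which is alike but has a round 15 mm end. To be left alone.
- steel_block_centre (a point): Centre of a loose dark steel block, 65 x 69 x 44 mm. To be left alone.
- t_nut_0_centre (a point): Centre of a loose T-nut, 34 x 35 x 18 mm. To be left alone.
- step_block_centre (a point): Centre of a loose stepped block, 48 x 66 x 40 mm. To be left alone.
Not all that is in view belongs to the job. What is shaped like the part that bears spindle_seat but red is not meant.

How it is judged:
By the outcome, as a careful person would: the job done as asked, in the order asked, and still so for the second after the job is handed in, while the arm keeps its last pose, push and grip.
It also fails if it takes over 61 s, if anything falls off the work surface, if the arm or the gripper's body presses on something with over 40 N, if the wrist force passes 120 N, or if a joint passes its speed limit or range.

## Working session

There is one attempt and no reset: what is moved stays moved. The work goes in short steps, Python scripts to look and compute and a shell command to move; the robot and the scene stay as the last step left them, time stands still between calls to the robot, and variables do not carry over. Pictures are saved under pics/ and viewed, and the job is handed in when it is done.

```bash
ls; mkdir -p pics
cat > h.py <<'E'
import numpy as np, cv2
from plant import status, viewer, r, recognise, tip_of
def shot(name,fn,crop=None,scale=1):
    c=viewer.camera(name); im=c["img"][:,:,::-1]
    cv2.imwrite("pics/"+fn,im); return c
def proj(c,p):
    T=np.linalg.inv(c["cam_to_world"]); q=T[:3,:3]@np.array(p)+T[:3,3]
    return np.array([c["cx"]+c["fx"]*q[0]/-q[2], c["cy"]+c["fy"]*(-q[1])/-q[2]])
def ray(c,u,v,z):
    d=np.array([(u-c["cx"])/c["fx"],-(v-c["cy"])/c["fy"],-1]);M=np.array(c["cam_to_world"])
    d=M[:3,:3]@d;o=M[:3,3]; return o+d*(z-o[2])/d[2]
E
python3 - <<'E'
from h import *
for n in ["scene","top"]:
    c=shot(n,n+"0.png"); print(n,[k for k in c], c["fx"],c["cx"],c["cy"],np.round(c["cam_to_world"],3).tolist())
    for t in ["stand","spindle_seat","plain_spindle_seat","handle_centre","steel_block_centre","t_nut_0_centre","step_block_centre"]:
        print(t,[(np.round(d["xyz"],3).tolist(),round(d["p"],2)) for d in tip_of(t,c)][:3])
s=status.state();print(s)
E
```

```text
pics
scene ['img', 'fx', 'fy', 'cx', 'cy', 'cam_to_world', 'shot'] 465.655492665985 324.9683807784521 241.95805809587534 [[0.89, 0.191, -0.415, 0.212], [-0.456, 0.409, -0.791, -0.554], [0.019, 0.893, 0.451, 0.468], [0.0, 0.0, 0.0, 1.0]]
stand [([0.433, 0.332, -0.002], 0.74), ([0.406, 0.035, 0.021], 0.16)]
spindle_seat [([0.424, 0.381, 0.106], 0.92), ([0.44, 0.173, 0.089], 0.74)]
plain_spindle_seat [([0.437, 0.29, 0.108], 0.87)]
handle_centre [([0.68, 0.087, 0.011], 0.61)]
steel_block_centre [([0.407, 0.036, 0.018], 0.62)]
t_nut_0_centre [([0.416, -0.068, 0.014], 0.86), ([0.424, 0.378, 0.107], 0.22)]
step_block_centre [([0.41, -0.15, 0.018], 0.93)]
top ['img', 'fx', 'fy', 'cx', 'cy', 'cam_to_world', 'shot'] 544.5968225769285 317.9576084251359 238.24333534523785 [[-0.018, 0.982, -0.187, 0.35], [-1.0, -0.019, -0.007, 0.13], [-0.01, 0.187, 0.982, 1.253], [0.0, 0.0, 0.0, 1.0]]
stand [([0.433, 0.336, 0.001], 0.78), ([0.404, 0.038, 0.019], 0.15)]
spindle_seat [([0.426, 0.378, 0.106], 0.56), ([0.438, 0.175, 0.091], 0.48)]
plain_spindle_seat [([0.44, 0.293, 0.109], 0.52)]
handle_centre [([0.6
[... 225 characters left out ...]
2], 0.57)]
{'time': 0.8, 'q': array([-1.08422614,  0.68910179, -0.19455542,  1.56525252,  0.15730367,
        0.90252037, -0.21509995]), 'qvel': array([-0.0013215 ,  0.00119504,  0.00076727,  0.00020891,  0.00036534,
       -0.00076966,  0.00108519]), 'joint_efforts': array([-3.92468673e-04, -5.27447212e+01, -1.26655094e+00, -1.53751248e+01,
       -5.17896144e-02, -8.66797054e-04,  1.91962005e-05]), 'position': array([0.27342994, 0.56206238, 0.23875316]), 'tool_rot': array([2.02007015e-05, 2.24463907e-01, 9.74482402e-01, 4.68619387e-05]), 'contact_force': array([ 0.82410892, -0.54504411,  0.27056306]), 'torque': array([-0.05213779, -0.02896307, -0.0367722 ]), 'opening': 0.08805300045635087}
```

View pics/scene0.png

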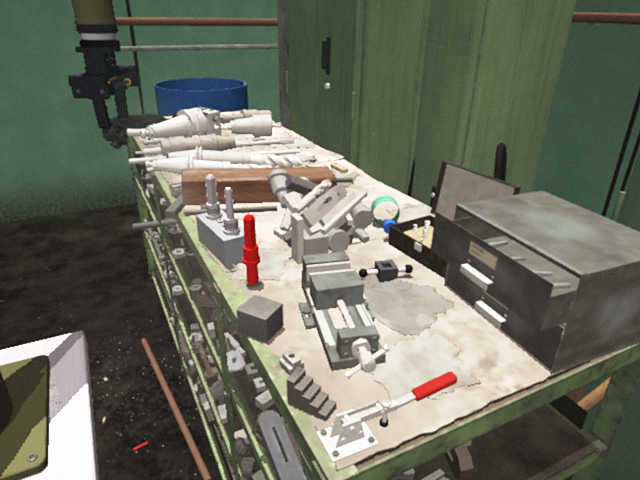

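View pics/top0.png

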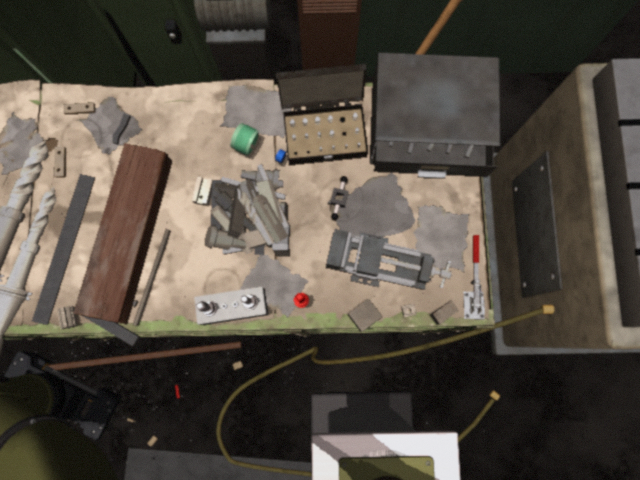

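Run:
```python
import cv2,numpy as np
s=cv2.imread("pics/scene0.png");t=cv2.imread("pics/top0.png")
a=cv2.resize(s[230:330,330:430],(400,400),interpolation=cv2.INTER_CUBIC)
b=cv2.resize(t[160:240,300:380],(400,400),interpolation=cv2.INTER_CUBIC)
a2=cv2.resize(s[160:300,180:280],(286,400)[:2],interpolation=cv2.INTER_CUBIC)
b2=cv2.resize(t[275:335,190:320],(600,277)[:2],interpolation=cv2.INTER_CUBIC)
cv2.imwrite("pics/z1.png",np.hstack([a,b]))
cv2.imwrite("pics/z2.png",a2);cv2.imwrite("pics/z3.png",b2)
```

```text
(no output)
```

View pics/z1.png

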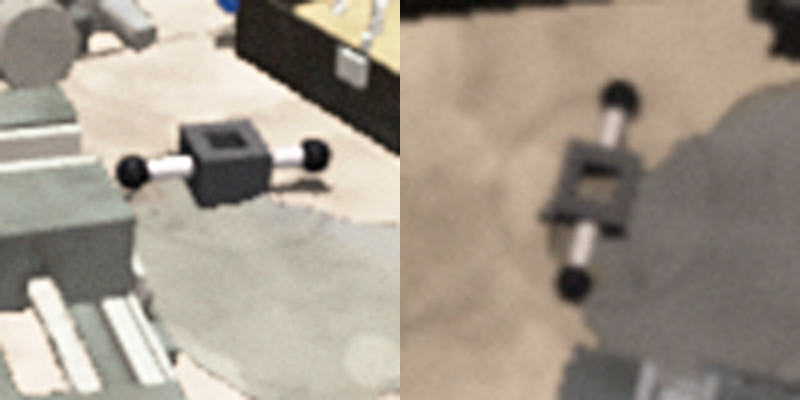

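View pics/z2.png

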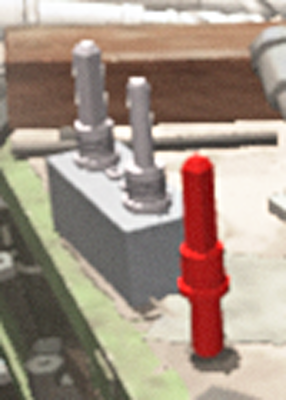

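View pics/z3.png

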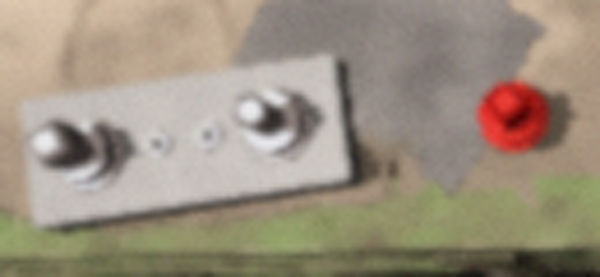

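Run:
```python
import cv2,numpy as np
s=cv2.imread("pics/scene0.png");t=cv2.imread("pics/top0.png")
a=cv2.resize(s[170:225,195:245],(500,550),interpolation=cv2.INTER_NEAREST)
b=cv2.resize(t[285:325,190:220],(300,550)[:1]+(400,),interpolation=cv2.INTER_NEAREST)
o=np.zeros((550,800,3),np.uint8);o[:,:500]=a;o[:400,500:]=b
cv2.imwrite("pics/z4.png",o)
from h import *
# offline projection with printed calibration
class C(dict):pass
c={"fx":465.655,"fy":465.655,"cx":324.97,"cy":241.96,"cam_to_world":np.array([[0.89,0.191,-0.415,0.212],[-0.456,0.409,-0.791,-0.554],[0.019,0.893,0.451,0.468],[0,0,0,1]])}
for p in ([.425,.380,.106],[.425,.380,.154],[.425,.380,.092]): print(proj(c,p))
```

```text
[210.46239616 195.18039362]
[208.33383357 173.53055895]
[211.06580973 201.31777672]
```

View pics/z4.png

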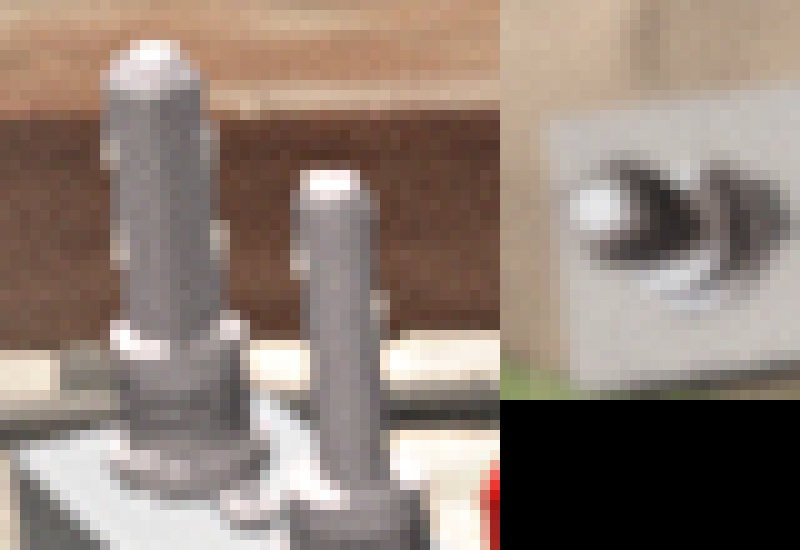

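Run:
```python
import cv2,numpy as np
s=cv2.imread("pics/scene0.png",0).astype(int)
for v in range(178,204,1): print(v,s[v,203:220])
```

```text
178 [143 147 166 190 206 212 214 201 180 166 158 141 142 163 162 161 162]
179 [140 135 141 146 156 171 180 172 144 120 112 108 148 176 177 182 183]
180 [129 131 136 130 128 134 142 121 106 109 111 108 140 163 168 170 190]
181 [102 103 121 133 130 133 132 123 104 107 104 105 120 119 117 121 150]
182 [ 73  78 114 131 132 137 135 120 114 106 107 110 137 123  82  80  79]
183 [ 77  77 123 145 138 136 135 125 111 114 103 120 152 133  76  69  74]
184 [ 71  79 142 163 133 133 136 129 115 113 107 111 134 120  73  70  66]
185 [ 70  78 154 168 139 130 136 131 119 107 108 110 137 116  67  70  65]
186 [ 74  81 123 144 130 136 130 138 112 110 108 112 123 107  76  69  75]
187 [ 77  77  84 112 133 134 139 129 118 106 109 110 117  95  74  79  75]
188 [ 79  78  73 110 138 134 132 132 118 113 111 112 110  98  79  74  81]
189 [ 86  82  83 115 135 137 136 131 122 108 111 106 110  96  77  75  74]
190 [ 84  87  83 112 137 135 131 135 123 113 110 111 112  91  74  77  74]
191 [ 84  80  85 112 135 129 130 137 125 108 111 111 108  97  74  71  76]
192 [ 85  81  86 123 148 134 134 133 121 112 108 107 114 145 129  75  76]
193 [ 81  76  80 137 154 130 132 132 125 111 109 107 115 169 150  82  76]
194 [ 78  77  80 150 163 136 129 136 122 113 110 107 111 157 140  84  79]
195 [ 82  87  88 161 176 136 127 137 128 115 108 110 112 136 126  89  86]
196 [ 91  92  93 129 148 136 130 136 126 117 108 109 110 118 116  91  91]
197 [ 92  95  96  91 117 130 132 133 125 117 113 107 107 109 101  89  93]
198 [ 95  95  91  97 118 132 133 133 130 117 105 111 112 108  99  93  89]
199 [ 88  91  93  88 117 132 137 136 129 118 117 107 114 112  94  85  82]
200 [ 89  87  80  83 111 132 128 139 132 119 110 110 112 106 101  79  75]
201 [ 87  88  78  96 120 130 130 130 133 123 110 108  99 109 149 144  82]
202 [ 91  84  93 185 204 142 128 130 127 122 111 105 109 149 219 230 160]
203 [ 89  88 103 235 255 210 146 139 134 122 111 118 131 166 203 211 155]
```

```bash
cat > meas.py <<'E'
from h import *
cs=shot("scene","scene1.png");ct=shot("top","top1.png")
def blob(c,u,v,rad,thr):
    g=c["img"].astype(int).max(2);u0,v0=int(u)-rad,int(v)-rad
    w=np.clip(thr-g[v0:v0+2*rad+1,u0:u0+2*rad+1],0,40).astype(float)
    yy,xx=np.mgrid[v0:v0+2*rad+1,u0:u0+2*rad+1]
    return (w*xx).sum()/w.sum(),(w*yy).sum()/w.sum()
for c,bs in ((cs,[(363,272.7),(408.5,268.5)]),(ct,[(344,179.4),(334.8,216.8)])):
    P=[]
    for b in bs:
        q=blob(c,*b,4,60);p=ray(c,*q,.014);P.append(p);print(np.round(q,1),np.round(p,4))
    d=P[0]-P[1];print("mid",np.round((P[0]+P[1])/2,4),"len",np.linalg.norm(d),"az",np.degrees(np.arctan2(d[1],d[0])))
print("tip top",ray(ct,200,306,.154),"scene row190",[ray(cs,210.95,190,z) for z in (.11,.118,.126)])
from scipy.optimize import least_squares
def f(x):
    p=proj(cs,[x[0],x[1],x[2]]);q=proj(ct,[x[0],x[1],.154]);return [p[0]-210.95,p[1]-190,*(q-[200,306])]
print(least_squares(f,[.425,.38,.11]).x)
for n,c in(("s",cs),("t",ct)):
  for p in([.425,.38,.154],[.425,.38,.092],[.425,.38,.06]): print(n,proj(c,p))
E
python3 meas.py
```

```text
[362.8 273.5] [0.6342 0.0932 0.014 ]
[408.5 269. ] [0.7241 0.0694 0.014 ]
mid [0.6791 0.0813 0.014 ] len 0.09300742522273814 az 165.177862633964
[343.7 178.8] [0.7283 0.0747 0.014 ]
[334.4 216.4] [0.6375 0.0987 0.014 ]
mid [0.6829 0.0867 0.014 ] len 0.09393175990622118 az -14.796992561485114
tip top [0.4257591  0.37654858 0.154     ] scene row190 [array([0.43130928, 0.40063508, 0.11      ]), array([0.42640304, 0.37930538, 0.118     ]), array([0.42149679, 0.35797567, 0.126     ])]
[0.42576364 0.3765477  0.11903456]
s [208.60621438 173.66418909]
s [211.32864753 201.45116304]
s [212.67488131 215.19172552]
t [198.27718527 306.41119727]
t [204.88179601 308.28596678]
t [208.02547363 309.17832382]
```

```bash
python3 -m jog '[[1,[5,-6,2],[0,0,-0.15]],[1,[10,-12,2],[0,0,-0.3]],[1,[15.2,-18.4,0],[0,0,-0.45]],[1,[15.2,-18.4,0],[0,0,-0.524]],[1,[15.2,-18.4,0],[0,0,-0.524]],[1,[15.2,-18.4,0],[0,0,-0.524]]]' 15
python3 - <<'E'
from h import *
cs=shot("scene","scene2.png");ct=shot("top","top2.png")
s=status.state();print(s["time"],s["position"],s["tool_rot"],s["q"])
for c in (cs,ct): print(proj(c,s["position"]))
E
```

```text
time: 1.65
position: [0.4249, 0.379, 0.2389]
tool_rot: [-0.0, 0.469, 0.883, 0.0]
contact_force: [0.0, 1.2, 0.7]
opening: 0.0878
1.75 [0.42411512 0.38004264 0.23897373] [-6.01804905e-04  4.67678510e-01  8.83898201e-01  6.46865312e-04] [-0.76662669  0.61077431 -0.0735974   1.74129137  0.057258    0.79067414
 -0.26973935]
[204.16193613 132.90547622]
[187.89714609 303.95414233]
```

View pics/scene2.png

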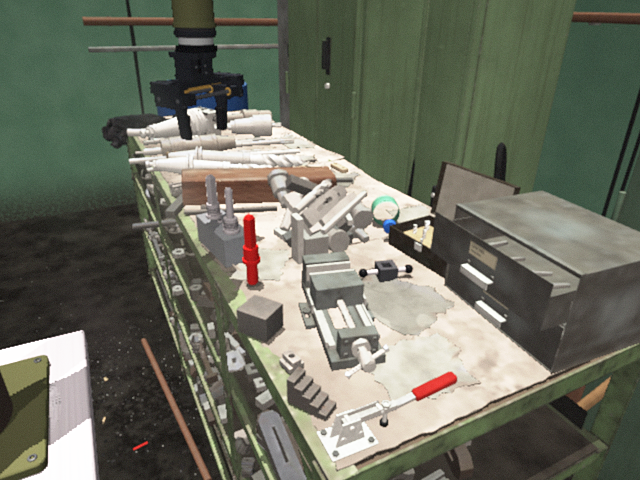

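```bash
python3 -m jog '[[1,[0,0,-5],[0,0,0]],[1,[0,0,-9],[0,0,0]],[0.6,[0,0,-12.5],[0,0,0]],[0.4,[0,0,-12.8],[0,0,0]],[0.3,[0,0,-12.8],[0,0,0]],[0.3,[0,0,-12.8],[0,0,0]],[0.3,[0,0,-12.8],[0,0,0]]]' 15
python3 - <<'E'
from h import *
cs=shot("scene","scene3.png");ct=shot("top","top3.png")
s=cs["img"][150:240,150:270,::-1];t=ct["img"][260:340,140:260,::-1]
cv2.imwrite("pics/z5.png",np.vstack([cv2.resize(s,(480,360)),cv2.resize(t,(360,240))[:, :].copy() if 0 else cv2.resize(t,(480,240))]))
E
```

```text
time: 2.62
position: [0.4259, 0.3787, 0.112]
tool_rot: [0.0, 0.469, 0.883, 0.001]
contact_force: [-0.4, 0.4, -0.5]
opening: 0.04
```

View pics/z5.png

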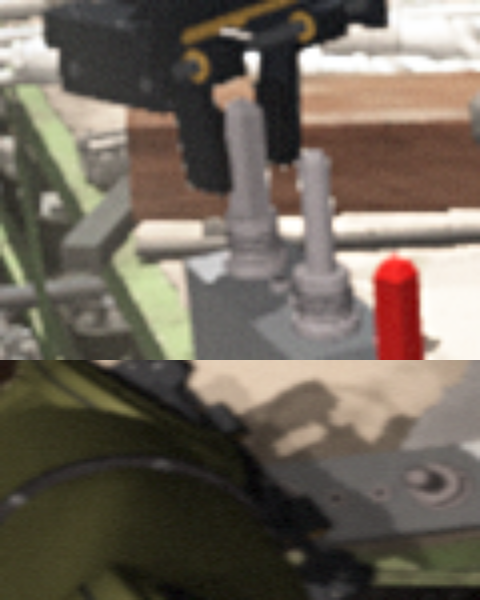

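```bash
python3 -m jog '[[0.2,[0,0,0],[0,0,0]],[0.1,[0,0,0],[0,0,0]],[0.1,[0,0,0],[0,0,0]],[0,[0,0,0],[0,0,0]],[0,[0,0,0],[0,0,0]],[0,[0,0,0],[0,0,0]]]' 15
python3 - <<'E'
from h import *
cs=shot("scene","scene4.png")
s=cs["img"][150:240,150:270,::-1]
cv2.imwrite("pics/z6.png",cv2.resize(s,(720,540)))
print(status.state()["torque"])
E
```

```text
time: 3.48
position: [0.4255, 0.378, 0.1109]
tool_rot: [0.0, 0.469, 0.883, 0.0]
contact_force: [-0.2, -1.8, 3.9]
opening: 0.015
[-0.1882607   0.09018185  0.01939665]
```

View pics/z6.png

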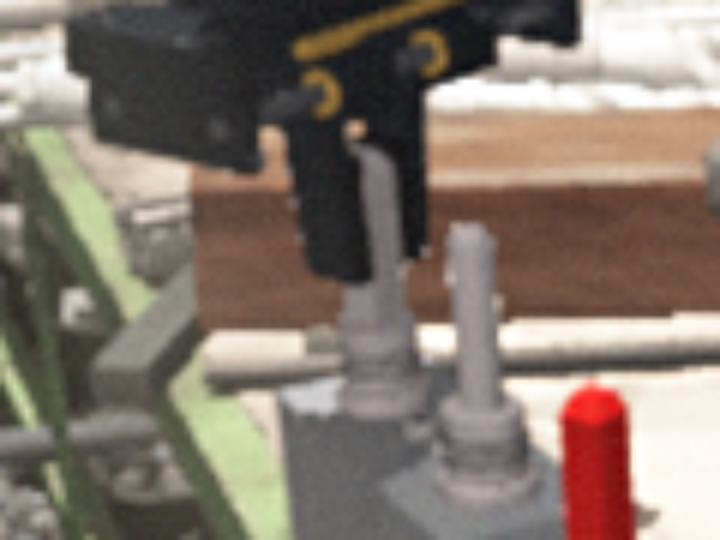

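```bash
python3 -m jog '[[0.45,[0,0,0],[0,0,0]],[0.45,[0,0,0],[0,0,0]],[0.45,[0,0,0],[0,0,0.18]],[0.45,[0,0,0],[0,0,0.36]],[0.45,[0,0,0],[0,0,0.54]],[0.45,[0,0,0],[0,0,0.72]],[0.45,[0,0,0],[0,0,0.9]],[0.45,[0,0,0],[0,0,1.08]],[0.45,[0,0,0],[0,0,1.26]],[0.45,[0,0,0],[0,0,1.44]],[0.45,[0,0,0],[0,0,1.571]],[0.4,[0,0,0],[0,0,1.571]],[0.2,[0,0,0],[0,0,1.571]],[0,[0,0,0],[0,0,1.571]],[0,[0,0,0],[0,0,1.571]],[0,[0,0,0],[0,0,1.571]],[0,[0,0,0],[0,0,1.571]]]' 15
python3 - <<'E'
from h import *
s=status.state();print(s["position"],s["q"],s["torque"])
cs=shot("scene","scene5.png")
s=cs["img"][150:240,150:270,::-1]
cv2.imwrite("pics/z7.png",cv2.resize(s,(720,540)))
E
```

```text
time: 5.65
position: [0.4256, 0.3779, 0.1107]
tool_rot: [0.0, -0.293, 0.956, -0.0]
contact_force: [2.0, -0.2, -1.1]
opening: 0.0147
[0.42556765 0.37788518 0.11069767] [-0.53309342  0.83424245 -0.47476595  1.83328058  0.61690831  0.62583472
  0.77743344] [-0.05272178 -0.15917931  0.04159377]
```

View pics/z7.png

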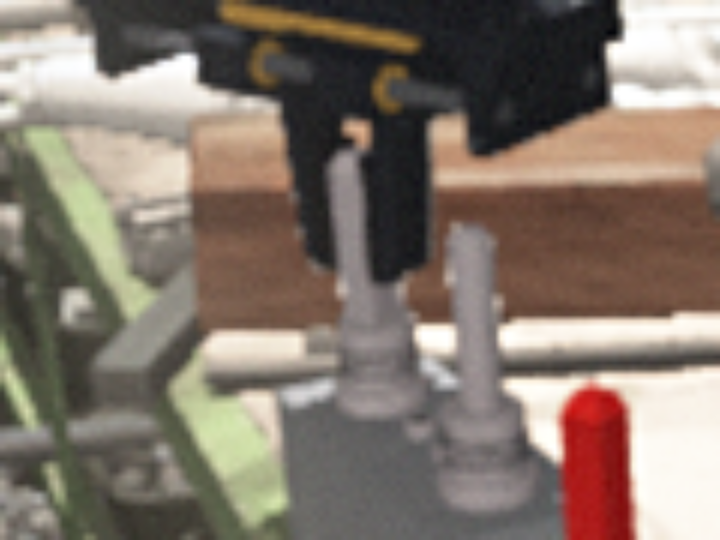

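```bash
python3 -m jog '[[0.45,[0,0,0],[0,0,0]],[0.45,[0,0,0],[0,0,0]],[0.6,[0,0,3],[0,0,0]],[0.8,[0,0,8],[0,0,0]],[0.8,[0,0,13],[0,0,0]],[0.8,[4,-4,13],[0,0,-0.1]],[0.8,[8,-9,13],[0,0,-0.25]],[0.8,[12,-13.5,13],[0,0,-0.4]],[0.8,[16,-18,13],[0,0,-0.55]],[0.8,[21,-23,13],[0,0,-0.7]],[0.8,[25.5,-29.4,13],[0,0,-0.855]],[0.8,[25.5,-29.4,13],[0,0,-0.855]]]' 15
python3 - <<'E'
from h import *
cs=shot("scene","scene6.png");ct=shot("top","top6.png")
for uv in((333,230),(380,240),(330,255)):
  print(uv,[np.round(ray(ct,*uv,z),3) for z in (.05,.1)])
for uv in((290,160),(365,156)): print(uv,[np.round(ray(ct,*uv,z),3) for z in (0,.05)])
# vise top far-left corner in scene
for uv in((303,258),(353,252),(363,280),(316,288)): print(uv,[np.round(ray(cs,*uv,z),3) for z in (.03,.05,.07,.1)])
p=status.state()["position"];print(p,proj(cs,p))
cv2.imwrite("pics/z8.png",cv2.resize(cs["img"][170:330,270:450,::-1],(720,640))[:600])
E
```

```text
time: 7.2
position: [0.6824, 0.0787, 0.2403]
tool_rot: [0.001, 0.134, 0.991, -0.001]
contact_force: [0.6, -0.3, 0.4]
opening: 0.0707
(333, 230) [array([0.598, 0.103, 0.05 ]), array([0.588, 0.105, 0.1  ])]
(380, 240) [array([ 0.573, -0.001,  0.05 ]), array([0.564, 0.004, 0.1  ])]
(330, 255) [array([0.541, 0.111, 0.05 ]), array([0.533, 0.112, 0.1  ])]
(290, 160) [array([0.782, 0.202, 0.   ]), array([0.765, 0.199, 0.05 ])]
(365, 156) [array([0.789, 0.021, 0.   ]), array([0.771, 0.026, 0.05 ])]
(303, 258) [array([0.544, 0.171, 0.03 ]), array([0.529, 0.138, 0.05 ]), array([0.514, 0.105, 0.07 ]), array([0.491, 0.055, 0.1  ])]
(353, 252) [array([0.645, 0.151, 0.03 ]), array([0.626, 0.119, 0.05 ]), array([0.606, 0.087, 0.07 ]), array([0.576, 0.039, 0.1  ])]
(363, 280) [array([0.608, 0.05 , 0.03 ]), array([0.59 , 0.023, 0.05 ]), array([ 0.571, -0.005,  0.07 ]), array([ 0.544, -0.046,  0.1  ])]
(316, 288) [array([0.519, 0.063, 0.03 ]), array([0.505, 0.035, 0.05 ]), array([0.491, 0.006, 0.07 ]), array([ 0.47 , -0.036,  0.1  ])]
[0.68181312 0.07988132 0.24008498] [397.89350585 157.31019905]
```

View pics/z8.png

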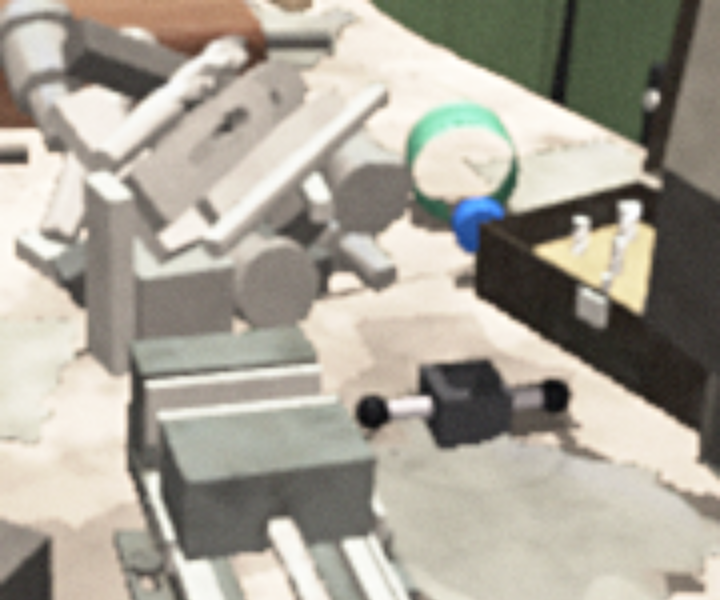

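View pics/top6.png

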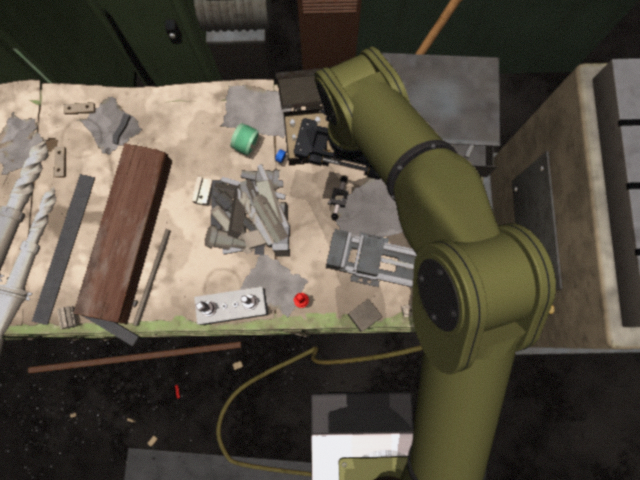

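```bash
python3 -m jog '[[0.8,[0,0,-5],[0,0,0]],[0.8,[0,0,-10],[0,0,0]],[0.8,[0,0,-15],[0,0,0]],[0.8,[0,0,-18],[0,0,0]],[0.8,[0,0,-18],[0,0,0]],[0.8,[0,0,-18],[0,0,0]]]' 15
python3 - <<'E'
from h import *
cs=shot("scene","scene7.png");p=status.state()["position"];print(p,proj(cs,p))
cv2.imwrite("pics/z9.png",cv2.resize(cs["img"][170:310,310:470,::-1],(640,560)))
E
```

```text
time: 8.05
position: [0.681, 0.0858, 0.0624]
tool_rot: [0.001, 0.129, 0.992, 0.001]
contact_force: [0.4, -0.5, 0.9]
opening: 0.0705
[0.68143539 0.08549747 0.06283687] [387.66825042 247.67075078]
```

View pics/z9.png

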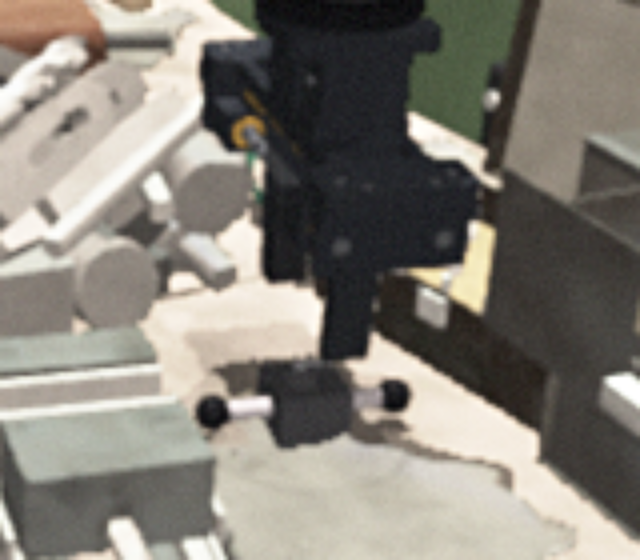

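```bash
python3 -m jog '[[0.8,[-0.1,-0.1,-3],[0,0,0]],[0.8,[-0.1,-0.1,-5.5],[0,0,0]],[0.8,[-0.1,-0.1,-5.5],[0,0,0]],[0.8,[-0.1,-0.1,-5.5],[0,0,0]]]' 25
python3 - <<'E'
from h import *
cs=shot("scene","scene8.png");p=status.state()["position"];print(p,proj(cs,p))
cv2.imwrite("pics/z10.png",cv2.resize(cs["img"][210:310,330:450,::-1],(720,600)))
E
```

```text
time: 8.6
position: [0.6801, 0.0834, 0.0066]
tool_rot: [0.001, 0.13, 0.992, 0.0]
contact_force: [0.6, 0.2, -0.1]
opening: 0.0704
[0.68035052 0.08341363 0.00686071] [385.52287872 273.75464907]
```

View pics/z10.png

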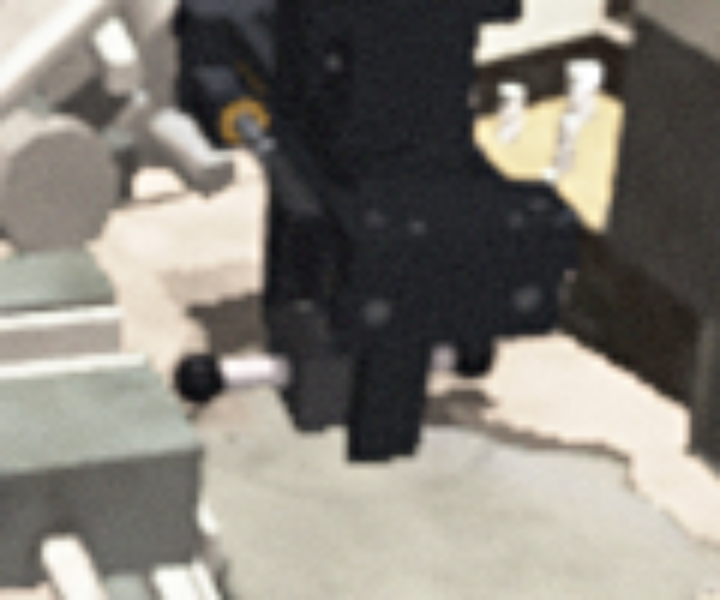

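```bash
python3 -m jog '[[0.5,[0,0,0],[0,0,0]],[0.3,[0,0,0],[0,0,0]],[0.2,[0,0,0],[0,0,0]],[0.2,[0,0,0],[0,0,0]],[0.2,[0,0,0],[0,0,0]],[0.2,[0,0,0],[0,0,0]]]' 30
python3 -m jog '[[0.2,[0,0,4],[0,0,0]],[0.2,[0,0,8],[0,0,0]],[0.2,[0,0,13],[0,0,0]],[0.2,[0,0,18],[0,0,0]],[0.2,[0,0,18],[0,0,0]],[0.2,[0,0,18],[0,0,0]]]'
python3 - <<'E'
from h import *
cs=shot("scene","scene9.png");p=status.state()["position"];print(p,proj(cs,p))
u,v=map(int,proj(cs,p))
cv2.imwrite("pics/z11.png",cv2.resize(cs["img"][max(v-60,0):v+40,u-60:u+60,::-1],(720,600)));print(u-60,max(v-60,0))
E
```

```text
time: 9.4
position: [0.6796, 0.0837, 0.006]
tool_rot: [0.0, 0.13, 0.992, 0.0]
contact_force: [0.1, 1.8, 0.6]
opening: 0.036
time: 10.15
position: [0.6782, 0.0822, 0.1843]
tool_rot: [-0.001, 0.13, 0.991, -0.001]
contact_force: [-0.4, 0.5, -2.2]
opening: 0.0358
[0.6778395  0.08215644 0.18355539] [392.44641345 188.35383214]
332 128
```

View pics/z11.png

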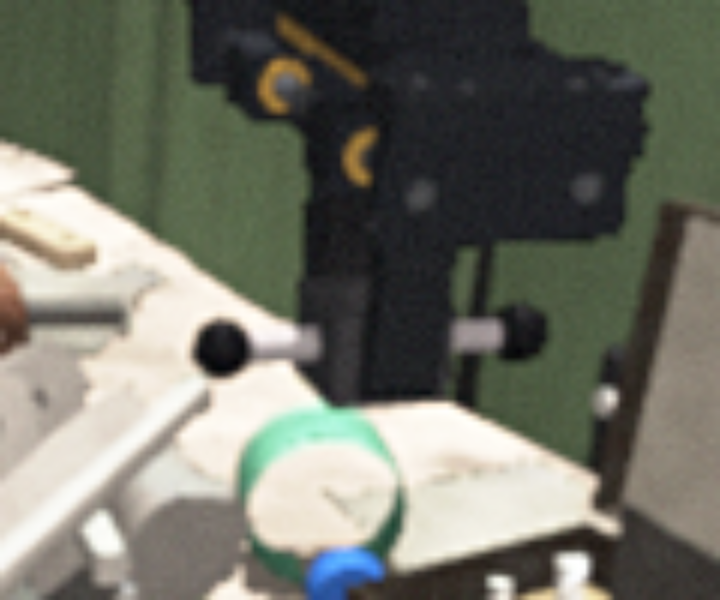

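```bash
python3 -m jog '[[0.2,[-2,2,4.5],[0,0,0]],[0.2,[-5,6,4.5],[0,0,-0.1]],[0.2,[-9,10,4.5],[0,0,-0.2]],[0.2,[-12,14,4.5],[0,0,-0.3]],[0.2,[-15,18,4.5],[0,0,-0.4]],[0.2,[-19,22,4.5],[0,0,-0.5]],[0.2,[-22,26,4.5],[0,0,-0.6]],[0.2,[-25.4,29.5,4.5],[0,0,-0.715]],[0.2,[-25.4,29.5,4.5],[0,0,-0.715]],[0.2,[-25.4,29.5,4.5],[0,0,-0.715]],[0.2,[-25.4,29.5,4.5],[0,0,-0.715]],[0.2,[-25.4,29.5,4.5],[0,0,-0.715]]]'
python3 - <<'E'
from h import *
cs=shot("scene","scene10.png");ct=shot("top","top10.png");s=status.state();p=s["position"];print(p,s["tool_rot"],proj(cs,p),proj(ct,p))
u,v=map(int,proj(cs,p))
cv2.imwrite("pics/z12.png",cv2.resize(cs["img"][max(v-40,0):v+80,u-60:u+60,::-1],(600,600)));print(u-60,max(v-40,0))
u,v=map(int,proj(ct,p))
cv2.imwrite("pics/z13.png",cv2.resize(ct["img"][max(v-50,0):v+50,u-60:u+60,::-1],(600,500)));print(u-60,max(v-50,0))
E
```

```text
time: 11.7
position: [0.4264, 0.3767, 0.2304]
tool_rot: [0.0, 0.47, 0.883, -0.0]
contact_force: [-0.9, -0.2, -1.4]
opening: 0.036
[0.42606602 0.37730388 0.23065999] [ 7.39604444e-05  4.69436633e-01  8.82966161e-01 -3.46739279e-05] [205.88562095 137.26646853] [190.47253108 303.18490495]
145 97
130 253
```

View pics/z12.png

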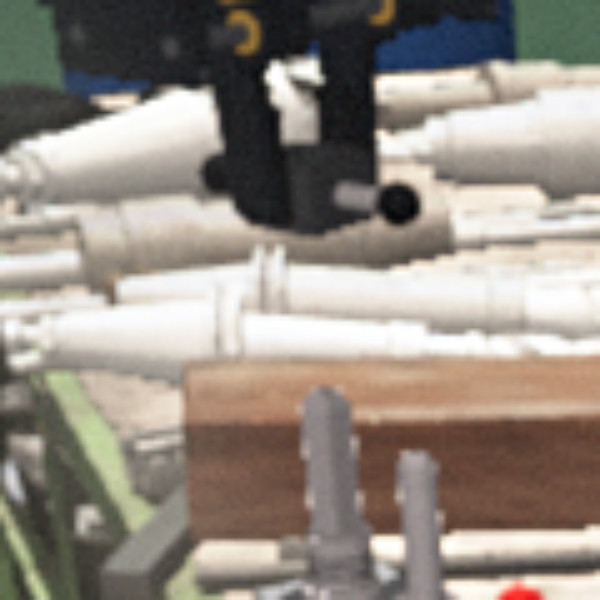

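View pics/z13.png

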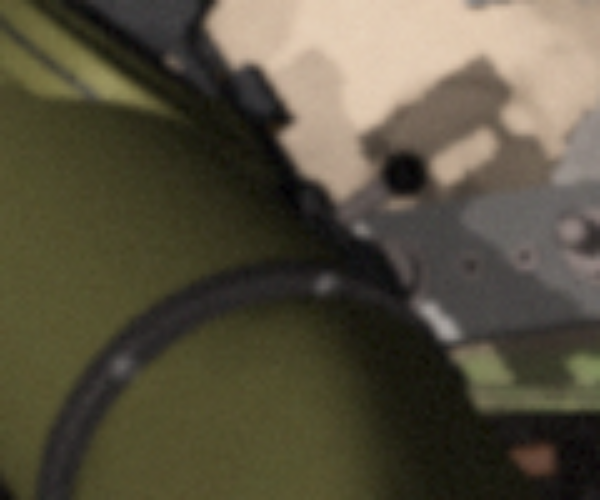

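Run:
```python
from h import *
cs=viewer.camera("scene");ct=viewer.camera("top");s=status.state();p=s["position"];print(p)
d=np.array([.5592,-.829,0]);h=p+[0,0,.008]
for n,c in(("s",cs),("t",ct)):
  for k in(.046,-.046): print(n,k,proj(c,h+d*k))
  J=(proj(c,h+d*.005)-proj(c,h-d*.005))/10;print("px/mm along arm",J)
  print("spindle axis tip",proj(c,[.4255,.378,.154]),proj(c,[.4255,.378,.117]))
def blob(c,u,v,rad,thr):
    g=c["img"].astype(int).max(2);u0,v0=int(u)-rad,int(v)-rad
    w=np.clip(thr-g[v0:v0+2*rad+1,u0:u0+2*rad+1],0,40).astype(float)
    yy,xx=np.mgrid[v0:v0+2*rad+1,u0:u0+2*rad+1]
    return (w*xx).sum()/w.sum(),(w*yy).sum()/w.sum()
print(blob(cs,225,137.6,5,55),blob(ct,211,287.6,5,55))
g=cs["img"].astype(int).sum(2)//3
for v in (182,188,190,193,196): print(v,g[v,203:221])
g=cs["img"].astype(int)
for v in (134,136,138,140): print(v,g[v,214:233].max(1))
```

```text
[0.42577768 0.37764879 0.23074856]
s 0.046 [223.37595773 136.34749927]
s -0.046 [187.97887849 130.19850004]
px/mm along arm [0.38458338 0.06680785]
spindle axis tip [209.09442196 173.91485643] [210.73170252 190.70625693]
t 0.046 [210.00579573 288.81678313]
t -0.046 [168.28105234 317.39105185]
px/mm along arm [ 0.45352071 -0.31058364]
spindle axis tip [199.27624824 306.14283773] [203.27089801 307.29448427]
(np.float64(224.00632911392404), np.float64(137.44866385372714)) (np.float64(210.12409138110073), np.float64(287.56542056074767))
182 [ 73  79 113 132 134 137 133 129 108 107 108 111  96  84  80  77  81  82]
188 [ 75  76 123 140 130 137 135 132 118 105 107 110 117 109  81  77  77  79]
190 [ 86  80  81 110 137 132 135 135 118 109 109 110 111  91  72  72  74  70]
193 [ 82  78  79 111 135 135 135 136 121 112 110 108 110  91  74  74  76  75]
196 [ 93  86  88 157 167 132 130 133 132 110 107 107 110 165 154  96  86  84]
134 [146 140 126 119 110 107  98  95  68  31  28  26  69 159 216 227 232 228
 222]
136 [150 147 144 146 154 127  70  19  19  27  30  27  21  24 103 206 238 234
 232]
138 [ 84  87  92 107 111  96  50  18  18  16  29  21  13  14  61 183 230 232
 231]
140 [ 30  32  44  42  71 169 183 109  30  12  16   9  23  85 174 207 202 196
 189]
```

```bash
python3 -m jog '[[0.2,[-0.05,0.07,-4],[0,0,0]],[0.2,[-0.05,0.07,-6.3],[0,0,0]],[0.2,[-0.05,0.07,-6.3],[0,0,0]],[0.2,[-0.05,0.07,-7],[0,0,0]],[0.2,[-0.05,0.07,-7.5],[0,0,0]],[0.2,[-0.05,0.07,-8],[0,0,0]],[0.2,[-0.05,0.07,-8.5],[0,0,0]],[0.2,[-0.05,0.07,-9],[0,0,0]],[0.2,[-0.05,0.07,-9],[0,0,0]]]'
python3 - <<'E'
from h import *
cs=shot("scene","scene11.png");s=status.state();p=s["position"];print(p,s["contact_force"],s["torque"],s["opening"])
cv2.imwrite("pics/z14.png",cv2.resize(cs["img"][130:230,150:270,::-1],(720,600)))
E
```

```text
time: 13.02
position: [0.4247, 0.3785, 0.1403]
tool_rot: [-0.0, 0.469, 0.883, -0.0]
contact_force: [-0.2, -1.0, -1.6]
opening: 0.0354
[0.42483595 0.3786835  0.14056074] [-0.72579352 -1.17713982 -2.24189289] [-0.05385936  0.00646387  0.02043486] 0.03583270669471114
```

View pics/z14.png

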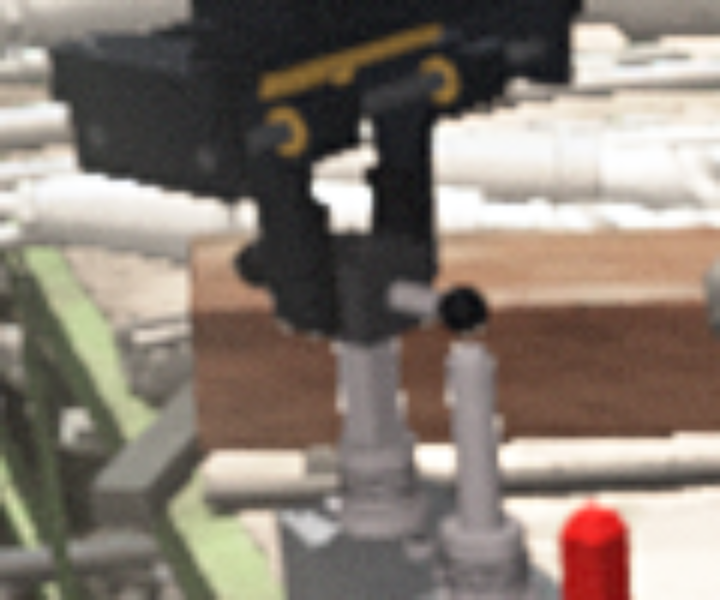

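```bash
python3 -m jog '[[0.2,[0,0,-0.7],[0,0,0]],[0.2,[0,0,-1.4],[0,0,0]],[0.2,[0,0,-2.1],[0,0,0]],[0.2,[0,0,-2.8],[0,0,0]],[0.2,[0,0,-3.4],[0,0,0]],[0.2,[0,0,-3.7],[0,0,0]],[0.2,[0,0,-3.7],[0,0,0]]]'
```

```text
time: 13.95
position: [0.4248, 0.3787, 0.1035]
tool_rot: [-0.0, 0.469, 0.883, -0.0]
contact_force: [0.4, -0.2, -1.2]
opening: 0.0355
```

```bash
python3 -m jog '[[0.2,[0,0,-0.3],[0,0,0]],[0.2,[0,0,-0.5],[0,0,0]],[0.2,[0,0,-0.6],[0,0,0]],[0.2,[0,0,-0.7],[0,0,0]],[0.2,[0,0,-0.7],[0,0,0]]]'
python3 - <<'E'
from h import *
cs=shot("scene","scene12.png");s=status.state();p=s["position"];print(p,s["contact_force"],s["torque"],s["opening"])
cv2.imwrite("pics/z15.png",cv2.resize(cs["img"][140:240,150:270,::-1],(720,600)))
E
```

```text
time: 14.58
position: [0.4249, 0.3787, 0.0979]
tool_rot: [0.0, 0.469, 0.883, 0.0]
contact_force: [-1.7, -1.5, 8.1]
opening: 0.0356
[0.42487633 0.37873002 0.09784585] [-2.01054134 -1.77433182  8.26249579] [-0.39569928  0.40067058 -0.00753818] 0.03534701065712884
```

View pics/z15.png

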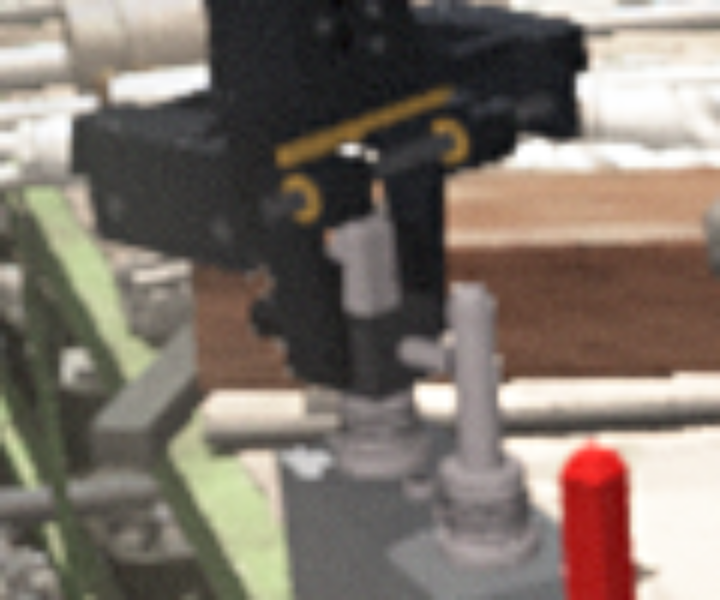

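```bash
python3 -m jog '[[0.2,[0,0,-0.2],[0,0,0]],[0.2,[0,0,-0.3],[0,0,0]],[0.2,[0,0,-0.3],[0,0,0]]]'
```

```text
time: 15.0
position: [0.425, 0.3788, 0.0977]
tool_rot: [0.001, 0.469, 0.883, 0.001]
contact_force: [-6.6, -6.0, 31.5]
opening: 0.0359
```

```bash
python3 -m jog '[[0.2,[0,0,0.25],[0,0,0]],[0.4,[0,0,0.25],[0,0,0]],[0.65,[0,0,0.25],[0,0,0]],[0.65,[0,0,0.25],[0,0,0]],[0.65,[0,0,0.25],[0,0,0]],[0.65,[0,0,1.2],[0,0,0]],[0.65,[0,0,2.6],[0,0,0]],[0.65,[0,0,2.8],[0,0,0]],[0.65,[0,0,2.8],[0,0,0]]]'
python3 - <<'E'
from h import *
cs=shot("scene","scene13.png");s=status.state();p=s["position"];print(p,s["contact_force"],s["torque"],s["opening"])
cv2.imwrite("pics/z16.png",cv2.resize(cs["img"][140:240,150:270,::-1],(720,600)))
E
```

```text
time: 16.12
position: [0.4251, 0.3789, 0.1222]
tool_rot: [0.0, 0.469, 0.883, 0.0]
contact_force: [0.5, 0.3, -1.2]
opening: 0.0574
[0.4249063  0.37871105 0.12185547] [0.63688961 0.04318477 0.40602209] [-0.0551436  -0.01126518  0.02954357] 0.05727841658489021
```

View pics/z16.png

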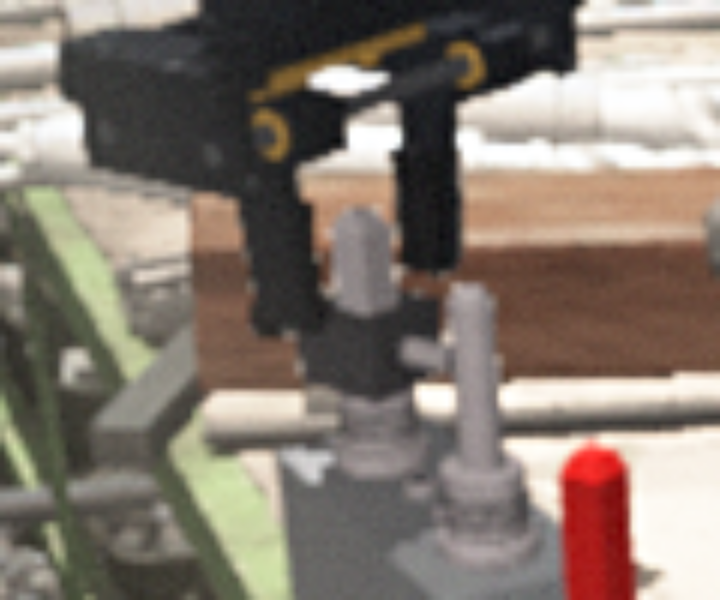

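```bash
python3 -m jog '[[0.65,[0.05,-0.07,0.1],[0,0,0]],[0.4,[0.05,-0.07,0.1],[0,0,0]],[0.2,[0.05,-0.07,0.1],[0,0,0]],[0,[0.05,-0.07,0.1],[0,0,0]],[0,[0.05,-0.07,0.1],[0,0,0]],[0,[0.05,-0.07,0.1],[0,0,0]],[0,[0.05,-0.07,0.1],[0,0,0]],[0,[0.05,-0.07,0.1],[0,0,0]]]' 60
python3 -m jog '[[0,[0,0,0.5],[0,0,0]],[0,[0,0,1.5],[0,0,0]],[0,[0,0,2.5],[0,0,0]],[0,[0,0,2.5],[0,0,0]]]'
python3 - <<'E'
from h import *
cs=shot("scene","scene14.png");s=status.state();p=s["position"];print(p,s["contact_force"],s["torque"],s["opening"],s["q"])
cv2.imwrite("pics/z17.png",cv2.resize(cs["img"][120:230,150:270,::-1],(655,600)))
E
```

```text
time: 17.18
position: [0.4256, 0.3782, 0.1227]
tool_rot: [0.0, 0.469, 0.883, 0.0]
contact_force: [0.6, 0.6, -1.4]
opening: 0.0144
time: 17.68
position: [0.4257, 0.3782, 0.1488]
tool_rot: [0.0, 0.469, 0.883, 0.001]
contact_force: [-0.4, 0.6, -6.4]
opening: 0.0148
[0.42545726 0.37805001 0.14828062] [-0.32442029  0.38691709 -6.08666688] [-0.06335897  0.01741312  0.04169509] 0.014564322682077434 [-0.7324186   0.73903298 -0.12741905  1.823038    0.15490408  0.58843592
 -0.36098433]
```

View pics/z17.png

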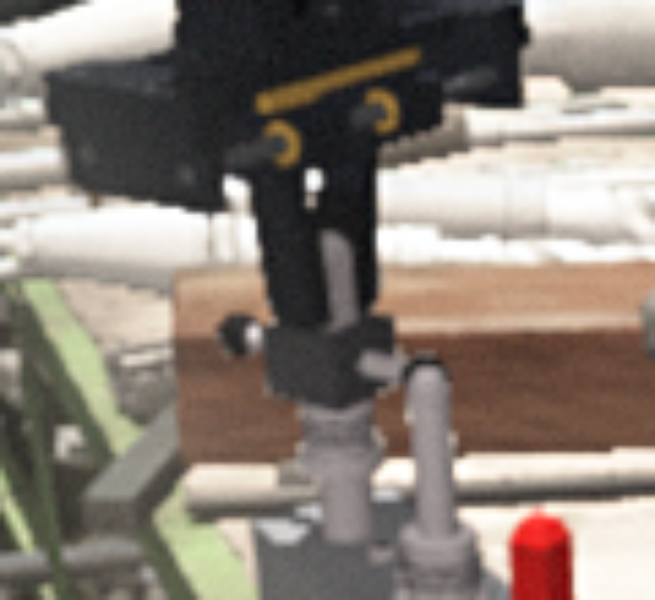

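```bash
python3 -m jog '[[0,[0,0,2],[0,0,0]],[0,[0,0,5],[0,0,0]],[0,[0,0,9],[0,0,0]],[0,[0,0,13],[0,0,0]],[0,[0,0,16],[0,0,0]],[0,[0,0,18],[0,0,0]],[0,[0,0,18],[0,0,0]],[0,[0,0,18],[-0.05,0.08,0]],[0,[0,0,18],[-0.11,0.163,0]],[0,[0,0,18],[-0.165,0.244,0]],[0,[0,0,18],[-0.22,0.326,0]],[0,[0,0,18],[-0.22,0.326,0]],[0,[0,0,18],[-0.22,0.326,0]]]'
python3 - <<'E'
from h import *
cs=shot("scene","scene15.png");s=status.state();p=s["position"];print(p,s["contact_force"],s["torque"],s["opening"],s["q"],s["tool_rot"])
E
```

```text
time: 19.35
position: [0.4251, 0.3779, 0.327]
tool_rot: [-0.092, 0.46, 0.866, -0.172]
contact_force: [-0.2, -0.2, -5.7]
opening: 0.0144
[0.42501562 0.37790175 0.32764414] [ 0.29582443 -0.16313183 -5.1746112 ] [ 0.46609078 -0.66821468  0.02274707] 0.013971795394105495 [-0.69012546  0.73110363 -0.16754403  1.24957354  0.01950924  1.55013031
 -0.24577892] [-0.091534    0.4596281   0.86647402 -0.17200672]
```

View pics/scene15.png

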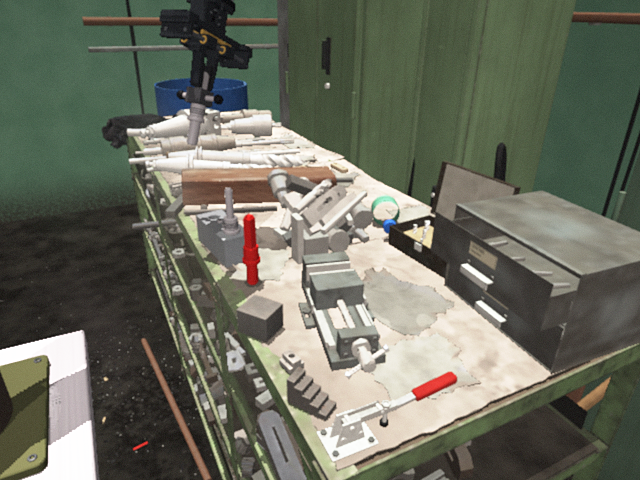

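```bash
python3 -m jog '[[0,[0,0,0],[-0.055,0.08,0]],[0,[0,0,0],[-0.11,0.163,0]],[0,[0,0,0],[-0.165,0.244,0]],[0,[0,0,0],[-0.219,0.325,0]],[0,[0,0,0],[-0.219,0.325,0]],[0,[0,0,0],[-0.219,0.325,0]],[0,[0,0,0],[-0.219,0.325,0]],[0,[0,0,0],[-0.219,0.325,0]]]'
python3 - <<'E'
from h import *
from scipy.spatial.transform import Rotation as R
cs=shot("scene","scene16.png");s=status.state();p=s["position"];print(p,s["contact_force"],s["torque"],s["opening"],s["q"])
z=R.from_quat(s["tool_rot"],scalar_first=True).apply([0,0,1]);print(z,"tilt",np.degrees(np.arccos(-z[2])),"foot",p+z*.109,"seat",p+z*.017,proj(cs,p+z*.109),proj(cs,p))
cv2.imwrite("pics/z18.png",cv2.resize(cs["img"][0:180,120:280,::-1],(533,600)))
E
```

```text
time: 20.4
position: [0.4254, 0.3781, 0.3287]
tool_rot: [-0.179, 0.433, 0.817, -0.337]
contact_force: [-0.3, 1.0, -4.4]
opening: 0.0143
[0.42539016 0.37804774 0.32851909] [-0.02934965 -0.56111939 -5.71864078] [ 0.88993436 -1.35181759 -0.02297896] 0.01421926004970993 [-0.69260807  0.97871749 -0.15817224  0.88925583 -0.04305168  2.04564818
 -0.24350587]
[-0.58508017 -0.3944458  -0.7085857 ] tilt 44.880039488685576 foot [0.36161642 0.33505314 0.25128325] seat [0.41544379 0.37134216 0.31647313] [175.94762903 134.85813883] [200.47937032  86.21500231]
```

View pics/z18.png

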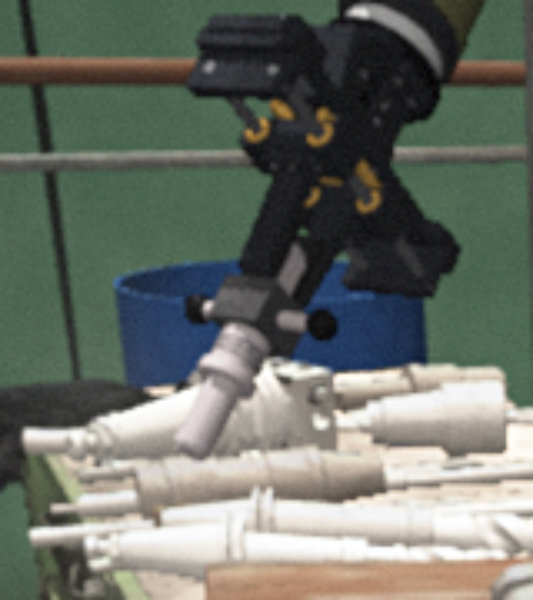

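```bash
python3 -m jog '[[0,[0,0,0],[0,0,0]],[0,[0,0,0],[0,0,0]],[0,[0,0,0],[0,0,0]],[0,[0,0,0],[0,0,0]],[0,[0,0,0],[0,0,0]],[0,[0,0,0],[0,0,0]],[0,[0,0,0],[0,0,0]],[0,[0,0,0],[0,0,0]]]'
python3 - <<'E'
from h import *
a=cv2.imread("pics/scene16.png").astype(int)
cs=shot("scene","scene17.png");ct=shot("top","top17.png");b=cs["img"][:,:,::-1].astype(int)
d=cv2.GaussianBlur(np.abs(a-b).max(2).astype(np.float32),(5,5),0);print("maxdiff obj",d[80:150,160:240].max(),"all",d.max())
for t in ["spindle_seat","handle_centre","spindle_foot","plain_spindle_seat"]:
  for c in(cs,ct): print(t,[(np.round(x["xyz"],3).tolist(),round(x["p"],2)) for x in tip_of(t,c)][:2])
s0=cv2.imread("pics/scene0.png").astype(int);e=cv2.GaussianBlur(np.abs(s0-b).max(2).astype(np.float32),(5,5),0)
print("plain/loose regions change",e[185:265,222:260].max(),e[290:345,230:290].max(),e[345:420,270:340].max())
E
```

```text
time: 21.45
position: [0.4254, 0.378, 0.3278]
tool_rot: [-0.18, 0.433, 0.816, -0.338]
contact_force: [0.0, 0.3, -5.7]
opening: 0.0146
maxdiff obj 49.80078 all 61.460938
spindle_seat [([0.417, 0.372, 0.32], 0.74), ([0.44, 0.172, 0.092], 0.6)]
spindle_seat [([0.443, 0.175, 0.094], 0.63)]
handle_centre [([0.413, 0.37, 0.312], 0.57), ([0.434, 0.332, -0.003], 0.43)]
handle_centre [([0.432, 0.334, -0.0], 0.27)]
spindle_foot [([0.443, 0.181, 0.003], 0.91), ([0.364, 0.333, 0.252], 0.83)]
spindle_foot []
plain_spindle_seat [([0.438, 0.289, 0.109], 0.67), ([0.414, 0.37, 0.314], 0.59)]
plain_spindle_seat [([0.441, 0.292, 0.109], 0.5)]
plain/loose regions change 146.0586 105.546875 6.6796875
```

View pics/top17.png

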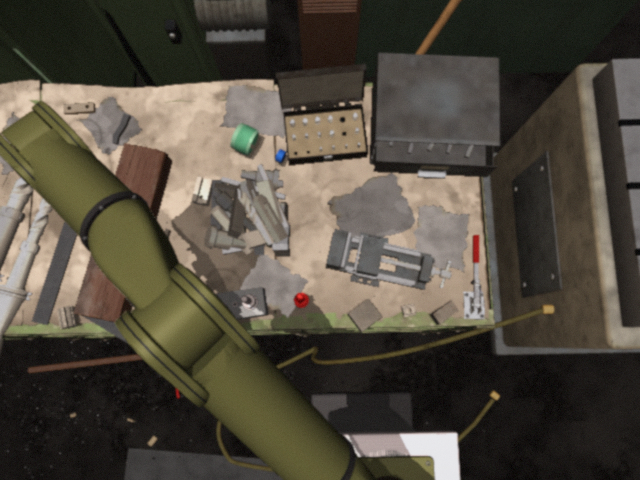

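Run:
```python
import cv2,numpy as np
f=lambda n,r:cv2.resize(cv2.imread("pics/%s.png"%n)[r[0]:r[1],r[2]:r[3]],(390,290),interpolation=cv2.INTER_CUBIC)
A=np.vstack([np.hstack([f("scene16",(70,145,155,255)),f("scene17",(70,145,155,255))]),np.hstack([f("scene0",(180,350,190,300)),f("scene17",(180,350,190,300))])])
cv2.imwrite("pics/z19.png",A)
```

```text
(no output)
```

View pics/z19.png

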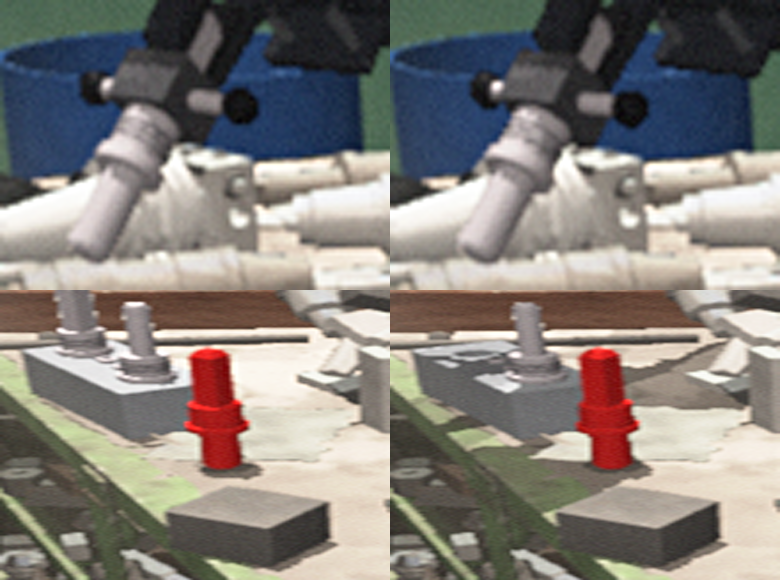

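Run:
```python
from plant import r
print(r.job_done())
```

```text
the job is handed in; nothing more can be done
None
```

The handle is fully home on the square-ended spindle. The spindle is out of the stand and held still at 44.9°, square end uppermost. I handed the job in at about 21.6 s.

- **Fit:** I first gripped the square lightly both ways to align it and find its axis, reading 15 mm each time. The handle then slid down freely and stopped on the shoulder at the expected height. It did not move further under about 31 N.
- **Final pose:** I gripped the flats above the hub at 60 N before drawing the spindle out and tipping it. The spindle's lower end is about 25 cm above the bench. The scene-camera network estimates of the seat, hub and foot points agree within 3–5 mm.
- **Stillness:** Pictures taken one second apart show no visible slip.
- **Left alone:** The round-ended spindle is still in the stand, and the steel block is where it was. The stepped block's part of the picture barely changed. I did not check the T-nut separately; the arm never went near it.

Two checks did not come out clean. A pixel comparison flagged changes around the stand and steel block, but close-ups showed only the arm's shadow. The top camera could not confirm the final pose because the arm hides the held parts, so that rests on the scene camera and the tool readings.

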